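# Slacken the hold-down of a cut-off jig and feed the strip to the length stop

## Robot

A 6-joint arm with a two-finger parallel gripper is mounted at the origin on the work surface; the furniture and walls round the work are solid. World frame = base frame: x ahead of the robot, y to its left, z up, the work surface at z = 0. Lengths are in m, angles in rad, forces in N, time in s.
With the tool pointing down it reaches from about 0.3 to 0.875 m from the base axis. Payload 6.4 kg.
Tool frame: the origin (TCP) lies at the very end of the fingers, on their centre line; the grasp point (between the pads) lies 19 mm behind it; z points along the fingers, y is the line along which they close (so a half turn about z gives the same grasp; the last joint's range is limited). The gripper opens to 85 mm and grips with 20 to 120 N. Pads are 22 mm wide; open, the fingers measure 114 mm over their backs; the gripper's body (76 mm by 85 mm) begins 54 mm behind the grasp point. The pads swing forward as they close: fully open they stand 13 mm farther back than shut.
Start: joints at [-1.356, 0.181, 1.607, -0, 1.354, -0.206], TCP at [0.235, -0.525, 0.192] pointing down, gripper open.
Joint ranges: [-2.99, 2.99], [-0.89, 2.07], [0.3, 2.58], [-1.14, 4.28], [0, 2.63], [-3.12, 3.12]. Speed limits (rad/s): [2.57, 2.57, 3.01, 3.14, 3.14, 3.14].

## Interface

Orientations are given as a unit quaternion [w, x, y, z].
In Python, from bench import ctrl, camera, calibration, order, outline_of gives the robot as it stands.
- The arm moves only by the tool move_arm, never from a script. Its argument "series" is a list that holds one entry, the list of rows, each a list of 5 numbers: the opening, from 0 (shut) to 1 (fully open), then the shift along the tool's x, y, z in mm, then the turn about the tool's z in rad. A call has exactly 10 rows; each row is the pose to reach, as a shift and turn from the pose commanded when the call began, along the tool's axes at that moment; what a row does not reach only later rows make up. A row lasts 1/12 s, in which the tool goes at most 41.7 mm and 7.16 degrees, less where a joint would pass 70% of its speed; a pose out of reach is approached as far as the arm can. A call with a gripper value outside its range is refused whole. The fingers move at their own pace and stop on an object; the grip force is fixed at half the most. Time passes only in rows, so rows that repeat a pose let the fingers close, or fill a call up. It gives the time, the measured TCP pose, the force, the opening and the grip force at its end, in the units of the state.
- ctrl.get_obs(): the state, without advancing time (a new reading comes with each control period).
- camera(name): name is "scene" or "top" or "wrist"; returns (picture, depth): 400x640x3 uint8, blue, green, red; 400x640 float32, m along the optical axis (not along the pixel's ray), 0 where there is no reading.
- calibration(name): a dict with "intrinsics" (3x3 intrinsics, pixels), "rvec" (rotation vector, rad) and "tvec" (3), from world to camera coordinates, as OpenCV has them. Camera axes: x right, y down, z forward; pixel columns grow to the right and rows downward; lengths in m; the calibration is good to about 2 mm. A picture is of the moment at which its call begins: read the wrist's pose just before it. calibration takes no time and is no camera call; for the wrist camera it gives the pose at the moment of the call.
- order.hand_in(): hands the job in; it is judged then, once.
Trained networks look in the newest picture that a camera, given by its name, has taken for a name from the list of things; names that differ only in an ending like _2 or _b are one class to them, and where a whole thing is asked for, a point or a joint stands for the part that bears it (a point fixed in the world has none). Each returns a list of dicts, best first, with "conf" (0 to 1); they miss things now and then, are a little off and sometimes report something else, mostly with a low value. They report only what shows in the picture. A call takes as long as a camera call.
- outline_of(target, camera): "region" (400x640 bool, what is visible of it) and "bbox" ([centre column, centre row, width, height] in pixels, round what is visible of it).
The state is a dict: "time_s": time; "q": joint angles; "dq": joint speeds; "joint_efforts": joint torques, N m; "eef_pos": TCP position; "eef_rot": TCP orientation; "wrist_force": force on the tool from outside, world axes, zero at the start; "torque": the same for the moment, N m; "opening": opening from 0.0 (shut) to 1.0 (fully open); "grasp_force": force on a finger pad.
Only numpy, scipy, OpenCV 4.12 (cv2) and the standard library are available. Lean on these libraries where they do the work, as an engineer would, in place of code of your own. Each camera call takes 0.05 s, during which the arm holds its last target. There are 200 camera calls.

## Task

The dark wooden strip in the sawing jig has to be fed forward for the next cut. Roll a fingertip round the knurled rim of the hold-down's thumbwheel, without pinching the wheel, and slacken it by two full turns counter-clockwise as seen from above (to within a quarter of a turn); then push the strip's rear end with a fingertip, sliding it along the fence until its front end butts against the length stop. Do not force the strip while it is still clamped, do not pick it up, and leave the other things on the bench alone.

Things in the scene. Friction and masses are not known exactly. Their poses are not given: they have to be found in the camera images.
- jig: Cut-off jig screwed to the bench: plywood bed 110 mm wide (its x, -55 to +55) and 205 mm long (its y, -110 to +95), top 15 mm above the bench. Origin on the bench under the clamp screw's axis; z up, +y = feed direction (to the length stop), +x = fence side. Fence along y: inner face x = +17.5 mm, outer +37.5, top 49 mm above the bench, saw kerf at y = +29 mm.
- bridge_top (a point): Middle of the top of the steel bridge bar that spans the strip, 66 mm above the bench on the screw's axis. Bar 26 mm wide, jig x from -45.5 to +38.5 mm; screw heads on it reach 68 mm, the boss round the screw (12.5 mm radius) 71 mm; pillars of 8 mm radius at x = -34 and +27.5. All round the wheel is free from 68 mm height up.
- stop_face (a point): Point on the length stop's face that meets the strip: jig x = 0, y = +65 mm, 26 mm above the bench. The stop is a wooden block 52 x 26 x 30 mm fixed on the bed, top 45 mm above the bench.
- wheel_center (a point): Centre of the knurled steel thumbwheel above the bridge, on its vertical axis, half-way up its rim: 52 mm diameter, rim 14 mm high (76 to 90 mm above the bench when tight), 34 straight ribs. A dark radial line engraved on its flat top, along this point's +x, shows how far it has turned (count this: a finger rolling once round the rim turns it by more than once). It rises 2.5 mm a turn.
- clamp_wheel (a joint): Turn of the thumbwheel, rad: 0 = tight as found, grows as it slackens, counter-clockwise from above; two turns = 12.57. Friction 0.03 to 0.06 N m, about 2 N along the rim; a fingertip pressed in with 4 to 15 N drives it; it stays where left. The screw's sprung pad (23 mm wide) presses on the strip with about 9 N when tight and is clear of it after 1.2 turns.
- strip: Loose dark hardwood strip, 32 mm wide (x), 140 mm long (y), 22 mm high, about 0.12 kg, lying on the jig's bed under the clamp pad, along the fence with 1 to 3 mm play. Origin at the centre of its underside, y along it towards the stop. It starts 25 to 50 mm short of the stop.
- strip_front (a point): Centre of the strip's front end face, 11 mm above its underside.
- strip_rear (a point): Centre of the strip's rear end face, 11 mm above its underside: the place to push. At the end of the feed it is 75 mm behind the wheel's axis.
- offcut_small: Bystander: small light wooden block, 40 x 50 x 24 mm, on the bench. Origin at the centre of its underside.
- pencil: Bystander: yellow pencil, 172 mm long, on the bench. Origin at its centre, on the underside.
- offcut_flat: Bystander: flat wooden offcut, 60 x 75 x 18 mm, on the bench. Origin at the centre of its underside.

How it is judged:
By the outcome, as a careful person would: the job done as asked, in the order asked, and still so for the second after the job is handed in, with the robot touching nothing.
It also fails if it takes over 64 s, if anything falls off the work surface, if the arm or the gripper's body presses on something with over 40 N, if the wrist force passes 120 N, or if a joint passes its speed limit or range.

## Working session

There is one attempt and no reset: what is moved stays moved. The work goes in short steps, Python scripts to look and compute and a tool call to move; the robot and the scene stay as the last step left them, time stands still between calls to the robot, and variables do not carry over. Pictures are saved under pics/ and viewed, at most 10 in all, crops included, and the job is handed in when it is done.

Besides the shell and the picture viewer there is one more tool, called after "Emit:" by a JSON object that holds its "name" and its "arguments". move_arm: Moves the arm, as the interface text tells. Its arguments: {"type":"object","properties":{"series":{"type":"array","items":{"type":"array","items":{"type":"array","items":{"type":"number"}}}}},"required":["series"]}

```bash
mkdir -p pics; ls
cat > h.py <<'E'
import numpy as np, cv2
from bench import ctrl,camera,calibration,order,outline_of
def P(name):
    c=calibration(name); R=cv2.Rodrigues(np.array(c["rvec"],float))[0]
    return np.array(c["intrinsics"],float),R,np.array(c["tvec"],float).ravel()
def unproj(name,u,v,d):
    K,R,t=P(name); u,v,d=map(np.asarray,(u,v,d))
    c=np.stack([(u-K[0,2])/K[0,0]*d,(v-K[1,2])/K[1,1]*d,d],-1)
    return (c-t)@R
def onplane(name,u,v,z):
    K,R,t=P(name); ray=np.stack([(np.asarray(u)-K[0,2])/K[0,0],(np.asarray(v)-K[1,2])/K[1,1],np.ones(np.shape(u))],-1)@R
    C=-R.T@t
    return C+ray*((z-C[2])/ray[...,2])[...,None]
E
cat > a.py <<'E'
from h import *
o=ctrl.get_obs();print(o["time_s"],o["eef_pos"],o["eef_rot"],o["q"])
for n in("top","scene"):
    p,d=camera(n);cv2.imwrite(f"pics/{n}0.png",p);np.save(f"{n}d.npy",d)
    print(n,-P(n)[1].T@P(n)[2])
    for t in("jig","wheel_center","strip","offcut_small","pencil","offcut_flat"):
        for r in outline_of(t,n)[:2]:
            m=r["region"]&(d>0);v,u=np.nonzero(m);w=unproj(n,u,v,d[m])
            print(t,round(r["conf"],2),np.round(r["bbox"]),np.median(w,0).round(3),np.percentile(w,2,0).round(3),np.percentile(w,98,0).round(3))
E
python3 a.py
```

```text
pics
0.0 [ 0.23477119 -0.52422411  0.19089306] [-8.73303268e-04  9.77948374e-01  2.08844957e-01 -2.42219634e-07] [-1.35629143e+00  1.81556548e-01  1.60797167e+00  6.85678369e-06
  1.35381103e+00 -2.06284196e-01]
top [ 0.43172564 -0.04123887  1.01260658]
jig 0.87 [330. 198.  99.  66.] [ 0.535 -0.018  0.017] [ 0.476 -0.126  0.009] [0.592 0.069 0.09 ]
wheel_center 0.58 [328. 194.  24.  24.] [ 0.535 -0.023  0.089] [ 0.513 -0.045  0.071] [ 0.559 -0.001  0.092]
strip 0.82 [358. 200.  44.  27.] [ 0.525 -0.091  0.036] [ 0.507 -0.133  0.026] [ 0.544 -0.047  0.039]
offcut_small 0.88 [206. 232.  26.  20.] [0.468 0.243 0.023] [0.449 0.22  0.004] [0.487 0.27  0.027]
pencil 0.48 [259. 261.  73.  34.] [0.4   0.133 0.005] [ 0.368  0.062 -0.003] [0.43  0.206 0.009]
offcut_flat 0.8 [460. 239.  43.  31.] [ 0.443 -0.296  0.017] [ 0.415 -0.334  0.011] [ 0.474 -0.26   0.021]
scene [ 1.19977479 -0.70550905  0.85116215]
jig 0.56 [333. 229.  84.  62.] [ 0.564 -0.031  0.032] [ 0.479 -0.134  0.004] [0.596 0.063 0.09 ]
wheel_center 0.48 [335. 207.  21.  13.] [ 0.54  -0.025  0.089] [ 0.509 -0.046  0.015] [0.561 0.036 0.092]
strip 0.66 [315. 230.  32.  27.] [ 0.523 -0.091  0.036] [ 0.511 -0.136  0.02 ] [ 0.535 -0.034  0.039]
offcut_small 0.76 [380. 176.  17.  16.] [0.474 0.238 0.02 ] [ 0.448  0.218 -0.001] [0.489 0.27  0.027]
offcut_small 0.52 [233. 260.  36.  31.] [ 0.45  -0.3    0.017] [ 0.405 -0.336 -0.002] [ 0.476 -0.259  0.021]
pencil 0.55 [334. 206.  20.  17.] [ 0.539 -0.024  0.089] [ 0.497 -0.046  0.013] [0.561 0.057 0.092]
pencil 0.46 [339. 184.  22.  26.] [0.4   0.131 0.005] [0.373 0.071 0.002] [0.427 0.201 0.009]
offcut_flat 0.95 [232. 261.  39.  32.] [ 0.45  -0.3    0.017] [ 0.412 -0.336  0.001] [ 0.476 -0.262  0.021]
offcut_flat 0.72 [334. 228.  87.  57.] [ 0.565 -0.031  0.033] [ 0.477 -0.133  0.004] [0.597 0.063 0.09 ]
```

View pictures.

```bash
python3 -c "
import cv2
a=cv2.resize(cv2.imread('pics/top0.png')[140:270,180:500],None,fx=2.5,fy=2.3,interpolation=3)
b=cv2.resize(cv2.imread('pics/scene0.png')[160:290,200:420],(800,300),interpolation=3)
import numpy as np;cv2.imwrite('pics/c0.png',np.vstack([a[:299],b]))"
```

```text
(no output)
```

View pics/c0.png

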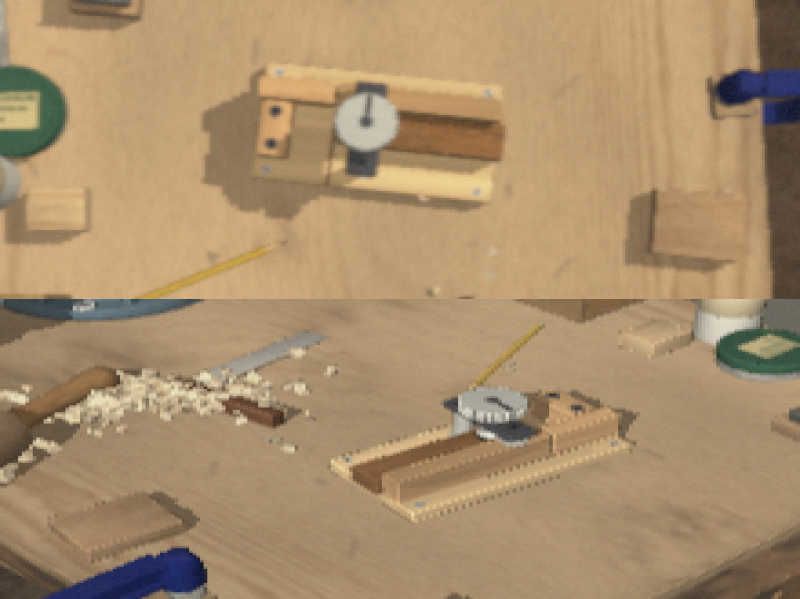

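```bash
cat >> h.py <<'E'
from scipy.spatial.transform import Rotation as Ro
def rot(q): return Ro.from_quat([q[1],q[2],q[3],q[0]]).as_matrix()
def delta(p, yaw=None, base=None):
    "shift (mm, tool axes) and turn (rad) to world p, with tool x heading yaw"
    o=ctrl.get_obs(); R=rot(o["eef_rot"]); d=R.T@(np.array(p)-o["eef_pos"])*1000
    h=np.arctan2(R[1,0],R[0,0]); t=0 if yaw is None else -(yaw-h)
    return d.round(1), round((t+np.pi)%(2*np.pi)-np.pi,3), np.degrees(h).round(2)
E
python3 - <<'E'
from h import *
camera("top");d=np.load("topd.npy")
r=outline_of("jig","top")[0]["region"];
v,u=np.nonzero(r&(d>0));w=unproj("top",u,v,d[r&(d>0)])
m=(w[:,2]<.055)
for z0,z1 in((.008,.022),(.043,.055),):
    k=(w[:,2]>z0)&(w[:,2]<z1);print(k.sum(),cv2.minAreaRect(w[k,:2].astype(np.float32)*1000))
print(cv2.minAreaRect(w[:,:2].astype(np.float32)*1000))
r=outline_of("strip","top")[0]["region"];v,u=np.nonzero(r)
w=onplane("top",u,v,.037);print(cv2.minAreaRect(w[:,:2].astype(np.float32)*1000))
r=outline_of("wheel_center","top")[0]["region"];v,u=np.nonzero(r&(d>.0));w=unproj("top",u,v,d[v,u]);w=w[w[:,2]>.08]
print(cv2.minAreaRect(w[:,:2].astype(np.float32)*1000))
a=np.radians(-6)
print(delta([.52,-.14,.30],a))
E
```

```text
2273 ((534.8023071289062, -29.361557006835938), (204.8098907470703, 110.47016143798828), 82.33682250976562)
1022 ((536.2100830078125, -29.6790771484375), (204.61050415039062, 72.85126495361328), 82.57599639892578)
((537.2450561523438, -26.63488006591797), (210.8660125732422, 114.58482360839844), 82.33682250976562)
((525.309814453125, -88.54794311523438), (93.48204040527344, 33.37638854980469), 82.05827331542969)
((534.952880859375, -22.75200653076172), (49.25879669189453, 49.01352310180664), 25.596267700195312)
(array([ 417.4, -234.8, -108.2]), np.float64(0.526), np.float64(24.11))
```

Emit:
{"name": "move_arm", "arguments": {"series": [[[0,0,0,-60,0.1],[0,40,-20,-68,0.2],[0,80,-45,-68,0.3],[0,120,-68,-68,0.4],[0,160,-90,-68,0.5],[0,200,-112,-68,0.553],[0,236,-133,-68,0.553],[0,272,-153,-68,0.553],[0,308,-173,-68,0.553],[0,344,-194,-68,0.553]]]}}

```text
time_s: 1.73
eef_pos: [0.4553, -0.2264, 0.2601]
eef_rot: [0.0, 0.998, -0.066, 0.0]
wrist_force: [0.2, -0.7, 0.2]
opening: -0.003
grasp_force: 0.0
```

```bash
cat > look.py <<'E'
from h import *
import sys
n=sys.argv[1]
o=ctrl.get_obs();print(o["time_s"],o["eef_pos"],o["wrist_force"],o["opening"])
p,d=camera("wrist");cv2.imwrite(f"pics/{n}.png",p);K,R,t=P("wrist");print("cam",-R.T@t,R[2])
C=[]
for nm in("wheel_center","strip"):
    for r in outline_of(nm,"wrist")[:1]:
        m=r["region"]&(d>0);v,u=np.nonzero(m);w=unproj("wrist",u,v,d[m])
        print(nm,r["conf"],r["bbox"],np.percentile(w,[2,50,98],0).round(4))
        z=np.percentile(w[:,2],90)if nm[0]=="w" else .037
        q=onplane("wrist",*np.nonzero(r["region"])[::-1],z)
        print(cv2.minAreaRect((q[:,:2]*1000).astype(np.float32)))
E
python3 look.py w1; python3 -c "
from h import *
print(delta([.5355,-.0222,.25],np.radians(-7.6)))"
```

```text
1.7333 [ 0.45528383 -0.22644085  0.26014458] [ 0.15231915 -0.71859851  0.18140463] -0.0033231116239566894
cam [ 0.53491123 -0.22946745  0.44235686] [-0.29217519  0.04110225 -0.95548117]
wheel_center 0.9 [150.2, 134.3, 45.0, 43.1] [[ 0.5136 -0.0404  0.0452]
 [ 0.5376 -0.0187  0.0902]
 [ 0.5611  0.0089  0.0919]]
((537.2272338867188, -19.701641082763672), (51.49886703491211, 56.5162467956543), 9.548322677612305)
strip 0.69 [214.3, 134.3, 83.8, 23.3] [[ 0.5096 -0.1325  0.0265]
 [ 0.5282 -0.0805  0.0369]
 [ 0.5474 -0.0259  0.0385]]
((529.1015014648438, -78.74889373779297), (117.39068603515625, 31.814313888549805), 82.81641387939453)
(array([  53.5, -211.9,    9.9]), np.float64(0.006), np.float64(-7.25))
```

View pics/w1.png

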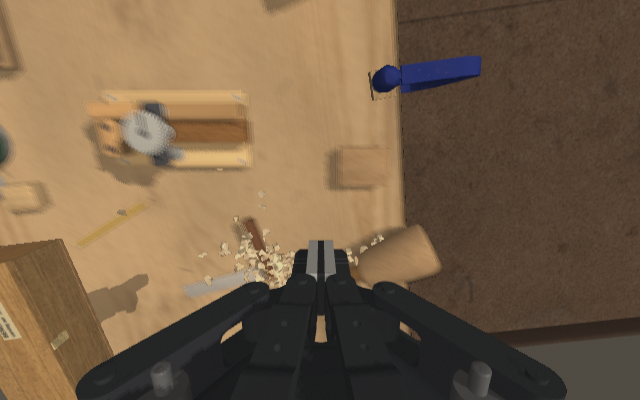

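Run:
```python
from h import *
p,d=camera("wrist");K=P("wrist")[0];print(K[0,0])
for u,v in((50,300),(20,260),(70,370),(30,200),(110,280)): print(u,v,d[v,u],unproj("wrist",u,v,d[v,u]).round(3))
o=ctrl.get_obs();R=rot(o["eef_rot"])
v,u=np.nonzero((d>0)&(d<.24));w=(unproj("wrist",u,v,d[v,u])-o["eef_pos"])@R*1000
for a in(-5,0,5,10,15,20,25,30):
    s=w[(w[:,2]<-a+2.5)&(w[:,2]>-a-2.5)]
    if len(s):print(-a,len(s),np.percentile(s[:,:2],[1,99],0).round(1).tolist())
dt=np.load("topd.npy");v,u=np.nonzero((dt>0));w=unproj("top",u,v,dt[v,u]);k=(w[:,2]>.1)
for lo in np.arange(-.6,.6,.1):
    s=w[k&(w[:,1]>lo)&(w[:,1]<lo+.1)&(w[:,0]>.15)]
    if len(s):print(lo.round(1),len(s),np.percentile(s,[1,99],0).round(2).tolist())
```

```text
276.1477574044829
50 300 0.44964284 [0.304 0.237 0.06 ]
20 260 0.41450167 [0.384 0.237 0.072]
70 370 0.47000653 [0.176 0.239 0.078]
30 200 0.43740952 [0.464 0.236 0.023]
110 280 0.5089757 [ 0.295  0.185 -0.001]
-0.5 333 [[0.21, -0.48, 0.25], [0.23, -0.45, 0.32]]
-0.1 1747 [[0.29, -0.05, 0.34], [0.3, -0.0, 0.6]]
-0.0 4038 [[0.27, 0.0, 0.29], [0.29, 0.1, 0.57]]
0.1 168 [[0.26, 0.1, 0.3], [0.28, 0.12, 0.42]]
0.2 393 [[0.47, 0.28, 0.1], [0.52, 0.3, 0.16]]
0.3 384 [[0.47, 0.3, 0.11], [0.52, 0.33, 0.18]]
```

```bash
python3 -c "
import cv2,numpy as np
a=cv2.resize(cv2.imread('pics/top0.png'),(480,300));b=cv2.resize(cv2.imread('pics/scene0.png'),(480,300));cv2.imwrite('pics/c1.png',np.vstack([a,b]))"
```

```text
(no output)
```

View pics/c1.png

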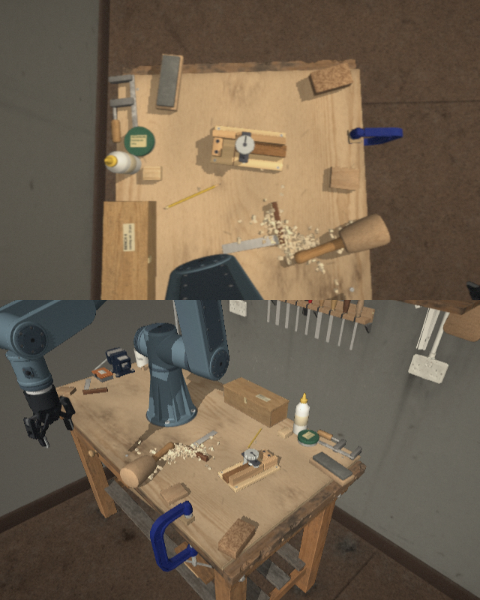

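```bash
python3 -c "
from h import *
print(ctrl.get_obs()['eef_pos'],delta([.5279,-.0817,.13],np.radians(-7.6)))"
```

```text
[ 0.45481357 -0.22732999  0.25985348] (array([  53.8, -153.9,  129.8]), np.float64(0.004), np.float64(-7.39))
```

Emit:
{"name": "move_arm", "arguments": {"series": [[[0,7,-20,15,0],[0,14,-40,35,0],[0,21,-60,55,0],[0,28,-80,75,0],[0,36,-105,95,0.004],[0,44,-130,110,0.004],[0,54,-154,125,0.004],[0,54,-154,130,0.004],[0,54,-154,130,0.004],[0,54,-154,130,0.004]]]}}

```text
time_s: 2.77
eef_pos: [0.5277, -0.0844, 0.1298]
eef_rot: [0.0, 0.998, -0.069, -0.0]
wrist_force: [0.5, -0.2, 1.1]
opening: -0.001
grasp_force: 0.0
```

```bash
python3 look.py w2; python3 -c "
from h import *
print(delta([.5355,-.0222,.074],np.radians(-7.6)))"
```

```text
2.7667 [ 0.52773026 -0.08440309  0.12976293] [ 0.47422627 -0.22517562  1.11669034] -0.0010716649451882416
cam [ 0.60454275 -0.09414606  0.31235914] [-0.29462221  0.0401979  -0.95476797]
wheel_center 0.88 [247.2, 208.2, 60.3, 57.2] [[ 0.5167 -0.0441  0.0825]
 [ 0.5406 -0.022   0.0909]
 [ 0.5621  0.0016  0.0923]]
((540.052490234375, -21.622379302978516), (49.91813659667969, 51.730926513671875), 54.20635986328125)
strip 0.96 [319.0, 195.3, 104.3, 28.6] [[ 0.5118 -0.1312  0.0367]
 [ 0.5304 -0.0842  0.0381]
 [ 0.5478 -0.0357  0.0394]]
((529.6239624023438, -80.93669128417969), (105.83206176757812, 31.089014053344727), 82.93021392822266)
(array([ -1.7, -62.7,  56.8]), np.float64(-0.006), np.float64(-7.93))
```

View pics/w2.png

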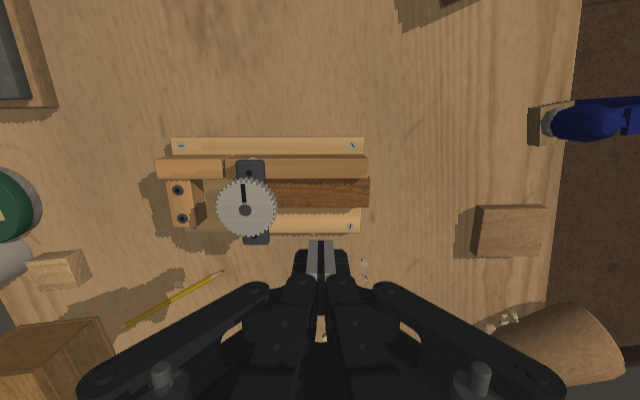

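Emit:
{"name": "move_arm", "arguments": {"series": [[[0,0,0,15,-0.006],[0,0,0,30,-0.006],[0,0,0,45,-0.006],[0,0,0,56,-0.006],[0,0,-5,56,-0.006],[0,0,-10,56,-0.006],[0,0,-14,56,-0.006],[0,0,-17,56,-0.006],[0,0,-19,56,-0.006],[0,0,-21,56,-0.006]]]}}

```text
time_s: 3.75
eef_pos: [0.5316, -0.0616, 0.0745]
eef_rot: [0.0, 0.998, -0.065, 0.001]
wrist_force: [-0.5, -0.0, -0.5]
opening: 0.0
grasp_force: 0.0
```

```bash
cat > st.py <<'E'
from h import *
o=ctrl.get_obs();R=rot(o["eef_rot"]);C=np.array([.5355,-.0222,.0])
print(o["time_s"],"rel",((o["eef_pos"]-C)@R*1000).round(1),"F tool",(o["wrist_force"]@R).round(2),"head",np.degrees(np.arctan2(R[1,0],R[0,0])).round(2))
E
python3 st.py
```

```text
3.75 rel [  1.4  39.6 -74.5] F tool [-0.53  0.09  0.48] head -7.43
```

Emit:
{"name": "move_arm", "arguments": {"series": [[[0,-1,-1,0,0],[0,-2,-1.5,0,0],[0,-3,-2,0,0],[0,-4,-2.5,0,0],[0,-5,-3,0,0],[0,-6,-3.5,0,0],[0,-7,-4,0,0],[0,-8,-4,0,0],[0,-8,-4,0,0],[0,-8,-4,0,0]]]}}

```text
time_s: 4.58
eef_pos: [0.5236, -0.0569, 0.0738]
eef_rot: [-0.0, 0.998, -0.065, 0.0]
wrist_force: [0.4, 0.4, -0.0]
opening: -0.001
grasp_force: 0.0
```

```bash
python3 st.py
```

```text
4.5833 rel [ -7.3  36.  -73.8] F tool [ 0.37 -0.49  0.  ] head -7.46
```

Emit:
{"name": "move_arm", "arguments": {"series": [[[0,0,-0.5,0,0],[0,0,-1,0,0],[0,0,-1.5,0,0],[0,0,-2,0,0],[0,0,-2.5,0,0],[0,0,-3,0,0],[0,0,-3,0,0],[0,0,-3,0,0],[0,0,-3,0,0],[0,0,-3,0,0]]]}}

```text
time_s: 5.42
eef_pos: [0.524, -0.0539, 0.0738]
eef_rot: [0.0, 0.998, -0.065, 0.0]
wrist_force: [0.2, -0.2, -0.1]
opening: 0.0
grasp_force: 0.0
```

```bash
python3 st.py
```

```text
5.4167 rel [ -7.2  33.  -73.8] F tool [0.24 0.15 0.09] head -7.46
```

Emit:
{"name": "move_arm", "arguments": {"series": [[[0,0,-0.5,0,0],[0,0,-1,0,0],[0,0,-1.5,0,0],[0,0,-2,0,0],[0,0,-2.5,0,0],[0,0,-3,0,0],[0,0,-3.5,0,0],[0,0,-3.5,0,0],[0,0,-3.5,0,0],[0,0,-3.5,0,0]]]}}

```text
time_s: 6.25
eef_pos: [0.5245, -0.0504, 0.0738]
eef_rot: [0.0, 0.998, -0.065, 0.0]
wrist_force: [-0.2, -0.5, -0.3]
opening: 0.002
grasp_force: 0.0
```

```bash
python3 st.py
```

```text
6.25 rel [ -7.2  29.4 -73.8] F tool [-0.14  0.57  0.34] head -7.46
```

```bash
python3 look.py w3; python3 -c "
import cv2
a=cv2.imread('pics/w3.png')[150:300,200:400];cv2.imwrite('pics/w3c.png',cv2.resize(a,(800,600),interpolation=3))"
```

```text
6.25 [ 0.52449716 -0.05042837  0.07379091] [-0.21216513 -0.54375512 -0.33733905] 0.0017982845105948202
cam [ 0.60104867 -0.05949855  0.25571262] [-0.2953983   0.03861103 -0.95459365]
wheel_center 0.77 [273.1, 222.5, 78.1, 77.2] [[ 0.5157 -0.0433  0.0813]
 [ 0.5402 -0.0209  0.0898]
 [ 0.5617  0.0027  0.0911]]
((539.92724609375, -20.541833877563477), (50.62542724609375, 51.515377044677734), 82.60786437988281)
```

View pics/w3c.png

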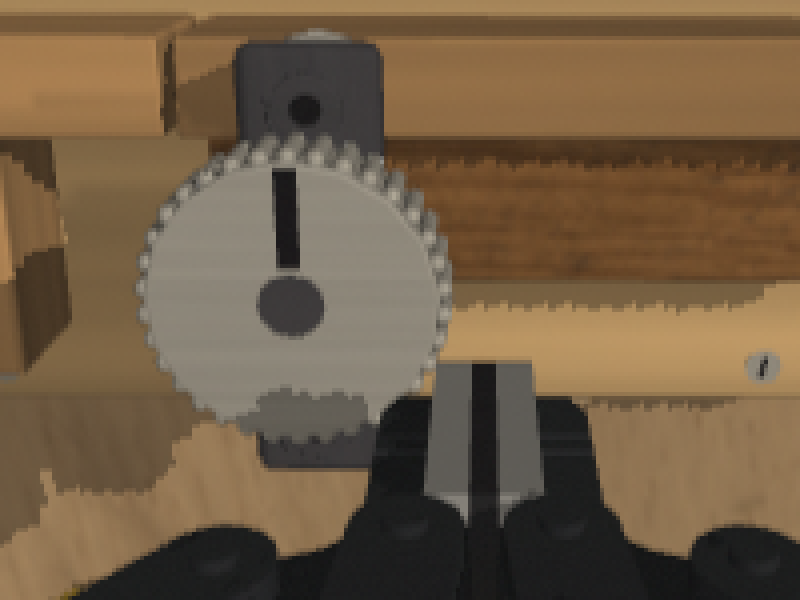

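Run:
```python
from h import *
o=ctrl.get_obs();R=rot(o["eef_rot"]);c=calibration("wrist")
L=np.array([[0,0,0],[11,0,0],[11,9,0],[11,-9,0],[11,14,0],[11,14,-19],[11,9,-19],[-11,9,0]])/1000.
px=cv2.projectPoints(L@R.T+o["eef_pos"],np.array(c["rvec"],float),np.array(c["tvec"],float),np.array(c["intrinsics"],float),None)[0][:,0]
for l,p in zip(L*1000,px):print(l,p.round(1),((p-[200,150])*4).round())
print(((np.array([.540,-.021,0])-o["eef_pos"])@R*1000).round(1))
```

```text
[0. 0. 0.] [321.8 229.3] [487. 317.]
[11.  0.  0.] [321.8 214.8] [487. 259.]
[11.  9.  0.] [334.7 214.8] [539. 259.]
[11. -9.  0.] [309.  214.8] [436. 259.]
[11. 14.  0.] [341.8 214.8] [567. 259.]
[ 11.  14. -19.] [344.  225.1] [576. 300.]
[ 11.   9. -19.] [336.2 225.1] [545. 300.]
[-11.   9.   0.] [334.2 243.4] [537. 374.]
[ 11.6 -31.2  73.8]
```

Run:
```python
from h import *
o=ctrl.get_obs();R=rot(o["eef_rot"])
ims=[]
for n in("scene","top"):
    p,d=camera(n);v,u=np.nonzero(d>0);w=(unproj(n,u,v,d[v,u])-o["eef_pos"])@R*1000
    k=(abs(w[:,0])<45)&(abs(w[:,1])<60)
    for a in range(-10,100,8):
        s=w[k&(w[:,2]<-a+4)&(w[:,2]>-a-4)]
        if len(s):print(n,-a,len(s),np.percentile(s[:,:2],[2,98],0).round().tolist())
    c=calibration(n);L=np.array([[0,0,0],[11,0,0],[-11,0,0],[0,0,-19]])/1000
    px=cv2.projectPoints(L@R.T+o["eef_pos"],np.array(c["rvec"],float),np.array(c["tvec"],float),np.array(c["intrinsics"],float),None)[0][:,0]
    print(px.round(1).tolist());x,y=px[0].astype(int)
    ims.append(cv2.resize(p[y-50:y+30,x-50:x+50],(400,320),interpolation=cv2.INTER_CUBIC))
cv2.imwrite("pics/c2.png",np.hstack(ims))
```

```text
scene 10 98 [[-36.0, -42.0], [44.0, -17.0]]
scene 2 5 [[12.0, -24.0], [36.0, -8.0]]
scene -6 36 [[1.0, -41.0], [33.0, -5.0]]
scene -14 195 [[-15.0, -53.0], [32.0, -6.0]]
scene -22 7 [[-4.0, -47.0], [28.0, -16.0]]
scene -38 2 [[4.0, -5.0], [6.0, 6.0]]
scene -46 21 [[-3.0, -9.0], [11.0, 13.0]]
scene -54 26 [[-7.0, -12.0], [12.0, 16.0]]
scene -62 29 [[-8.0, -12.0], [11.0, 15.0]]
scene -70 26 [[-5.0, -11.0], [12.0, 15.0]]
scene -78 22 [[4.0, -9.0], [12.0, 15.0]]
scene -86 42 [[1.0, -30.0], [14.0, 28.0]]
scene -94 81 [[-10.0, -37.0], [14.0, 35.0]]
[[324.0, 211.3], [326.5, 213.5], [321.5, 209.2], [324.1, 205.7]]
top 10 118 [[-38.0, -42.0], [-17.0, -17.0]]
top 2 17 [[-35.0, -40.0], [-16.0, -20.0]]
top -6 2 [[-9.0, -51.0], [-5.0, -49.0]]
top -14 37 [[-18.0, -49.0], [-6.0, -30.0]]
top -22 1 [[-7.0, -42.0], [-7.0, -42.0]]
[[340.7, 198.6], [341.3, 193.2], [340.1, 204.0], [340.8, 197.6]]
```

View pics/c2.png

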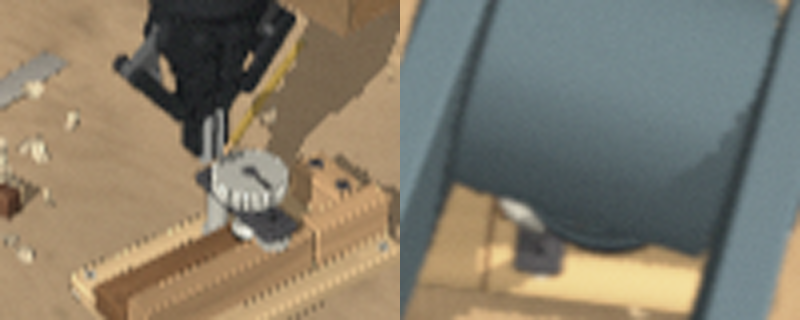

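Emit:
{"name": "move_arm", "arguments": {"series": [[[0,0,5,0,0],[0,0,10,0,0],[0,0,15,0,0],[0,0,18,0,0],[0,0,18,8,0],[0,0,18,16,0],[0,0,18,24,0],[0,0,18,30,0],[0,0,18,30,0],[0,0,18,30,0]]]}}

```text
time_s: 7.33
eef_pos: [0.5215, -0.0679, 0.0429]
eef_rot: [-0.0, 0.998, -0.065, -0.001]
wrist_force: [-0.2, 1.1, 0.3]
opening: -0.001
grasp_force: 0.0
```

```bash
python3 st.py
python3 - <<'E'
from h import *
o=ctrl.get_obs();R=rot(o["eef_rot"])
p,d=camera("scene");v,u=np.nonzero(d>0);w=(unproj("scene",u,v,d[v,u])-o["eef_pos"])@R*1000
k=(abs(w[:,0])<20)&(abs(w[:,1])<20)
for a in range(20,76,4):
        s=w[k&(w[:,2]<-a+2)&(w[:,2]>-a-2)]
        if len(s):print(-a,len(s),np.percentile(s[:,:2],[2,98],0).round().tolist())
E
```

```text
7.3333 rel [ -8.   47.1 -42.9] F tool [-0.35 -1.09 -0.27] head -7.45
-40 3 [[3.0, -2.0], [9.0, 6.0]]
-44 8 [[3.0, -11.0], [11.0, 11.0]]
-48 8 [[0.0, -10.0], [10.0, 14.0]]
-52 15 [[-5.0, -9.0], [11.0, 15.0]]
-56 12 [[-4.0, -9.0], [10.0, 15.0]]
-60 17 [[-3.0, -11.0], [11.0, 15.0]]
-64 10 [[-6.0, -5.0], [11.0, 14.0]]
-68 15 [[-1.0, -10.0], [11.0, 14.0]]
-72 9 [[-2.0, -8.0], [10.0, 12.0]]
```

Emit:
{"name": "move_arm", "arguments": {"series": [[[0,0,0,4,0],[0,0,0,9,0],[0,0,-3,9,0],[0,0,-5,9,0],[0,0,-6,9,0],[0,0,-7,9,0],[0,0,-8,9,0],[0,0,-8.5,9,0],[0,0,-9,9,0],[0,0,-9,9,0]]]}}

```text
time_s: 8.22
eef_pos: [0.5234, -0.0593, 0.0349]
eef_rot: [0.0, 0.998, -0.065, 0.0]
wrist_force: [0.1, 0.3, 0.3]
opening: 0.003
grasp_force: 0.0
```

```bash
python3 st.py
```

```text
8.2167 rel [ -7.2  38.4 -34.9] F tool [ 0.06 -0.32 -0.29] head -7.46
```

Emit:
{"name": "move_arm", "arguments": {"series": [[[0,0,-0.5,1,0],[0,0,-1,1,0],[0,0,-1.5,1,0],[0,0,-2,1,0],[0,0,-2.5,1,0],[0,0,-3,1,0],[0,0,-3,1,0],[0,0,-3,1,0],[0,0,-3,1,0],[0,0,-3,1,0]]]}}

```text
time_s: 9.05
eef_pos: [0.5236, -0.0578, 0.0338]
eef_rot: [0.001, 0.998, -0.065, -0.0]
wrist_force: [-0.9, -7.6, -0.7]
opening: -0.001
grasp_force: 3.7
```

```bash
python3 st.py
```

```text
9.05 rel [ -7.2  36.9 -33.8] F tool [0.1  7.61 0.68] head -7.47
```

Emit:
{"name": "move_arm", "arguments": {"series": [[[0,5,0,0,0],[0,10,0,0,0],[0,15,0,0,0],[0,20,0,0,0],[0,26.5,-0.9,0,0],[0,32.4,-3.4,0,0],[0,37.5,-7.2,0,0],[0,41.3,-12.3,0,0],[0,43.8,-18.2,0,0],[0,44.6,-24.5,0,0]]]}}

```text
time_s: 9.88
eef_pos: [0.5716, -0.037, 0.0337]
eef_rot: [-0.0, 0.998, -0.065, 0.0]
wrist_force: [0.2, 0.2, 0.3]
opening: -0.001
grasp_force: 0.0
```

```bash
python3 st.py; python3 look.py w4; python3 -c "
import cv2
a=cv2.imread('pics/w4.png')[150:300,180:380];cv2.imwrite('pics/w4c.png',cv2.resize(a,(800,600),interpolation=3))"
```

```text
9.8833 rel [ 37.7  10.  -33.7] F tool [ 0.2  -0.25 -0.29] head -7.44
9.8833 [ 0.57160111 -0.03700192  0.03374023] [0.22908714 0.22147295 0.29385754] -0.0009506172426379036
cam [ 0.64801557 -0.04498562  0.21559721] [-0.29548288  0.03912863 -0.95454639]
wheel_center 0.52 [301.5, 311.1, 49.3, 61.1] [[ 0.5268 -0.0337  0.0793]
 [ 0.5363 -0.0306  0.0902]
 [ 0.5621 -0.0087  0.0912]]
((549.1119384765625, -24.805763244628906), (45.22492599487305, 12.402107238769531), 24.381431579589844)
strip 0.66 [368.1, 279.4, 185.7, 33.4] [[ 0.5097 -0.131   0.0357]
 [ 0.5285 -0.0965  0.0369]
 [ 0.5466  0.0024  0.0382]]
((529.9581909179688, -63.823158264160156), (138.97671508789062, 26.383529663085938), 81.23043823242188)
```

View pics/w4c.png

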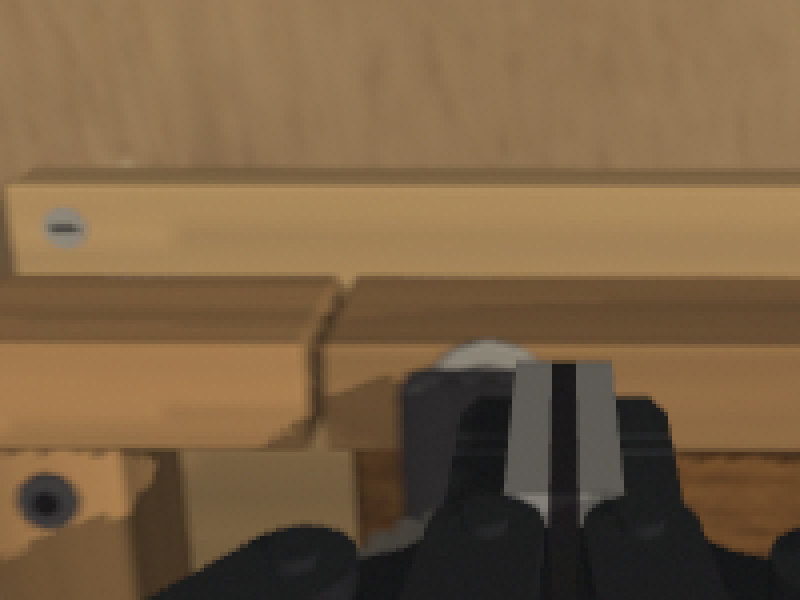

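```bash
cat > ang.py <<'E'
from h import *
def wheel(n="scene",z=.0905,c=None):
    p,d=camera(n);rs=outline_of("wheel_center",n)
    if not rs: print(n,"no wheel");return
    r=rs[0];v,u=np.nonzero(cv2.dilate(r["region"].astype(np.uint8),np.ones((3,3)))>0)
    w=onplane(n,u,v,z)[:,:2]*1000
    vv,uu=np.nonzero(r["region"]);e=onplane(n,uu,vv,z)[:,:2].astype(np.float32)*1000
    cc=np.array(cv2.minEnclosingCircle(e)[0]) if c is None else np.array(c)
    g=cv2.cvtColor(p,cv2.COLOR_BGR2GRAY)[v,u].astype(float);q=w-cc;rr=np.hypot(*q.T)
    k=(rr>7)&(rr<20);wt=np.clip(np.percentile(g[k],60)-g-35,0,None)*k
    a=np.arctan2(q[:,1],q[:,0])
    m=(wt*np.exp(1j*a)).sum()/wt.sum()
    print(n,r["conf"],"size",np.ptp(e,0),"centre",cc.round(1),"line deg",np.degrees(np.angle(m)).round(1),"coh",abs(m).round(2),"n",(wt>0).sum())
E
python3 -c "
from ang import *
wheel('scene')"
```

```text
scene 0.45 size [151.23688 224.948  ] centre [598.3 -85. ] line deg 156.9 coh 0.97 n 4
```

Emit:
{"name": "move_arm", "arguments": {"series": [[[0,-0.5,0,0,0],[0,-1,-1,0,0],[0,-1.5,-2,0,0],[0,-2,-3,0,0],[0,-2.5,-4,0,0],[0,-3,-5,0,0],[0,-3,-6,0,0],[0,-3,-7,0,0],[0,-3,-8,0,0],[0,-3,-8,0,0]]]}}

```text
time_s: 10.97
eef_pos: [0.572, -0.0305, 0.0345]
eef_rot: [0.001, 0.998, -0.065, 0.003]
wrist_force: [9.9, -2.8, -5.5]
opening: 0.002
grasp_force: 4.9
```

```bash
python3 st.py;python3 -c "
from ang import *
wheel('scene')"
```

```text
10.9667 rel [ 37.5   3.5 -34.2] F tool [10.19  1.49  5.57] head -7.5
scene 0.58 size [42.05835  20.230042] centre [540.4 -42.6] line deg 84.3 coh 0.42 n 18
```

Emit:
{"name": "move_arm", "arguments": {"series": [[[0,0.5,-4.5,0,0],[0,0.5,-9,0,0],[0,0.5,-13.4,0,0],[0,0,-19.6,0,0],[0,-2.4,-25.3,0,0],[0,-6.2,-30.2,0,0],[0,-11.1,-34,0,0],[0,-16.8,-36.4,0,0],[0,-23,-37.2,0,0],[0,-28.5,-37.2,0,0]]]}}

```text
time_s: 11.9
eef_pos: [0.5475, 0.016, 0.0348]
eef_rot: [-0.004, 0.998, -0.065, 0.002]
wrist_force: [8.2, 23.1, 4.5]
opening: -0.001
grasp_force: 11.9
```

```bash
python3 st.py;python3 -c "
from ang import *
wheel('scene',.091,[535.5,-22]);wheel('wrist',.091)"
```

```text
11.9 rel [  7.  -39.7 -34.4] F tool [  5.13 -23.97  -4.28] head -7.5
scene 0.69 size [55.840393 57.242886] centre [535.5 -22. ] line deg 165.9 coh 0.95 n 8
wrist 0.94 size [45.870667 47.581894] centre [543.1 -20.8] line deg 161.9 coh 0.74 n 205
```

Emit:
{"name": "move_arm", "arguments": {"series": [[[0,-5,-2.9,0,0],[0,-11,-2.9,0,0],[0,-16.5,-2.9,0,0],[0,-22.8,-2.1,0,0],[0,-28.6,0.3,0,0],[0,-33.6,4.2,0,0],[0,-37.5,9.2,0,0],[0,-39.9,15,0,0],[0,-40.7,21.3,0,0],[0,-40.7,27.3,0,0]]]}}

```text
time_s: 12.93
eef_pos: [0.5007, -0.0113, 0.0335]
eef_rot: [-0.0, 0.998, -0.065, -0.001]
wrist_force: [-4.1, 1.3, 2.1]
opening: -0.001
grasp_force: 2.1
```

```bash
python3 st.py;python3 -c "
from ang import *
wheel('scene',.092,[535.5,-21]);wheel('wrist',.092)"
```

```text
12.9333 rel [-35.9  -6.3 -33.4] F tool [-4.21 -0.76 -2.08] head -7.49
scene 0.58 size [55.81714 58.41664] centre [535.5 -21. ] line deg -115.8 coh 1.0 n 7
wrist 0.7 size [51.352417 50.15002 ] centre [538.8 -18.9] line deg -110.5 coh 1.0 n 212
```

Emit:
{"name": "move_arm", "arguments": {"series": [[[0,1.2,5.4,0,0],[0,1.2,11.4,0,0],[0,1.2,18.4,0,0],[0,2,24.5,0,0],[0,4.3,30.2,0,0],[0,8.1,35,0,0],[0,12.9,38.8,0,0],[0,18.6,41.1,0,0],[0,24.7,41.9,0,0],[0,30.7,41.9,0,0]]]}}

```text
time_s: 13.97
eef_pos: [0.5274, -0.0585, 0.034]
eef_rot: [0.002, 0.998, -0.065, -0.0]
wrist_force: [-3.1, -10.5, 1.3]
opening: -0.001
grasp_force: 5.2
```

```bash
python3 st.py;python3 -c "
from ang import *
wheel('scene',.093,[535.5,-21]);wheel('wrist',.093)"
```

```text
13.9667 rel [ -3.4  37.1 -33.9] F tool [-1.73 10.84 -1.22] head -7.45
scene 0.72 size [54.062378 56.273136] centre [535.5 -21. ] line deg -134.0 coh 0.5 n 25
wrist 0.81 size [44.713684 52.13377 ] centre [540.4 -21.5] line deg -68.4 coh 0.24 n 728
```

```bash
cat > ang2.py <<'E'
from h import *
import sys
z=float(sys.argv[1]); p,d=camera("wrist")
cx,cy=(540,-21)
g=cv2.cvtColor(p,cv2.COLOR_BGR2GRAY).astype(np.float32)
K,R,t=P("wrist");c=calibration("wrist")
A=np.radians(np.arange(0,360,3));
prof=[]
for r in np.arange(8,19,1.):
    X=np.stack([(cx+r*np.cos(A))/1000,(cy+r*np.sin(A))/1000,np.full_like(A,z)],1)
    px=cv2.projectPoints(X,np.array(c["rvec"],float),np.array(c["tvec"],float),K,None)[0][:,0].astype(np.float32)
    prof.append(cv2.remap(g,px[:,0],px[:,1],1).ravel())
prof=np.mean(prof,0)
for i in range(0,120,20):print(i*3,prof[i:i+20].astype(int).tolist())
cv2.imwrite(sys.argv[2],cv2.resize(p[150:330,180:420],(800,600),interpolation=3))
E
python3 ang2.py .093 pics/w5c.png
```

```text
0 [138, 138, 138, 138, 138, 137, 137, 137, 137, 138, 138, 137, 137, 138, 137, 137, 138, 138, 138, 136]
60 [134, 134, 134, 133, 133, 134, 135, 135, 135, 135, 135, 135, 134, 134, 134, 135, 135, 135, 134, 134]
120 [134, 134, 134, 134, 134, 134, 131, 126, 121, 111, 102, 93, 86, 73, 65, 61, 58, 55, 54, 54]
180 [52, 51, 52, 52, 55, 57, 59, 63, 65, 69, 78, 95, 105, 107, 112, 117, 120, 119, 118, 117]
240 [117, 120, 123, 127, 132, 135, 137, 138, 138, 138, 138, 137, 137, 137, 137, 137, 137, 137, 137, 137]
300 [137, 137, 137, 137, 138, 138, 138, 137, 129, 105, 57, 26, 26, 26, 32, 86, 120, 134, 137, 138]
```

Emit:
{"name": "move_arm", "arguments": {"series": [[[0,5.5,0,0,0],[0,10.5,0,0,0],[0,15.3,0,0,0],[0,21.2,-1.2,0,0],[0,26.6,-4,0,0],[0,31.2,-7.6,0,0],[0,34.8,-12.2,0,0],[0,37.6,-17.6,0,0],[0,38.8,-23.5,0,0],[0,38.8,-29.5,0,0]]]}}

```text
time_s: 15.05
eef_pos: [0.5716, -0.0321, 0.0344]
eef_rot: [0.001, 0.998, -0.065, 0.002]
wrist_force: [8.1, -4.4, -5.0]
opening: -0.003
grasp_force: 4.8
```

```bash
python3 st.py;python3 ang2.py .094 pics/w6c.png
```

```text
15.05 rel [ 37.3   5.2 -34.2] F tool [8.57 3.34 5.08] head -7.45
0 [28, 27, 28, 27, 27, 27, 27, 27, 28, 28, 28, 28, 28, 28, 28, 28, 28, 29, 28, 29]
60 [28, 30, 31, 31, 31, 30, 29, 28, 28, 28, 28, 28, 28, 28, 28, 28, 28, 28, 28, 28]
120 [29, 28, 28, 28, 28, 29, 29, 29, 29, 29, 29, 27, 26, 25, 24, 24, 23, 22, 22, 21]
180 [22, 25, 32, 35, 37, 42, 45, 47, 51, 54, 57, 59, 62, 62, 54, 49, 44, 38, 36, 35]
240 [34, 30, 27, 25, 24, 24, 24, 25, 25, 26, 26, 25, 26, 27, 28, 29, 31, 32, 35, 35]
300 [36, 39, 39, 45, 48, 50, 45, 41, 39, 38, 35, 30, 26, 24, 22, 23, 24, 24, 23, 27]
```

Emit:
{"name": "move_arm", "arguments": {"series": [[[0,0,-5,0,0],[0,0,-11,0,0],[0,0,-18.4,0,0],[0,-1,-24.4,0,0],[0,-3.9,-29.7,0,0],[0,-7.5,-34.4,0,0],[0,-12.2,-38,0,0],[0,-17.5,-40.9,0,0],[0,-23.5,-42,0,0],[0,-29.3,-42,0,0]]]}}

```text
time_s: 15.93
eef_pos: [0.5463, 0.017, 0.0344]
eef_rot: [-0.003, 0.998, -0.065, 0.001]
wrist_force: [4.6, 14.6, 3.7]
opening: 0.002
grasp_force: 7.8
```

```bash
python3 st.py;python3 ang2.py .095 pics/w7c.png
```

```text
15.9333 rel [  5.6 -40.4 -34.2] F tool [  2.72 -15.09  -3.64] head -7.48
0 [135, 135, 135, 135, 135, 135, 135, 135, 135, 135, 135, 135, 135, 135, 135, 135, 135, 135, 135, 135]
60 [135, 135, 135, 136, 136, 136, 136, 136, 136, 136, 136, 135, 131, 114, 84, 61, 41, 31, 26, 26]
120 [26, 26, 26, 27, 27, 27, 28, 29, 29, 29, 30, 30, 30, 30, 28, 28, 29, 29, 29, 29]
180 [29, 29, 29, 29, 29, 29, 29, 32, 38, 48, 59, 75, 101, 127, 137, 138, 138, 138, 138, 138]
240 [138, 138, 138, 138, 138, 138, 137, 137, 137, 137, 136, 136, 136, 135, 136, 136, 136, 137, 137, 136]
300 [136, 136, 136, 136, 136, 136, 136, 137, 137, 137, 136, 136, 136, 136, 136, 136, 136, 135, 135, 135]
```

View pics/w7c.png

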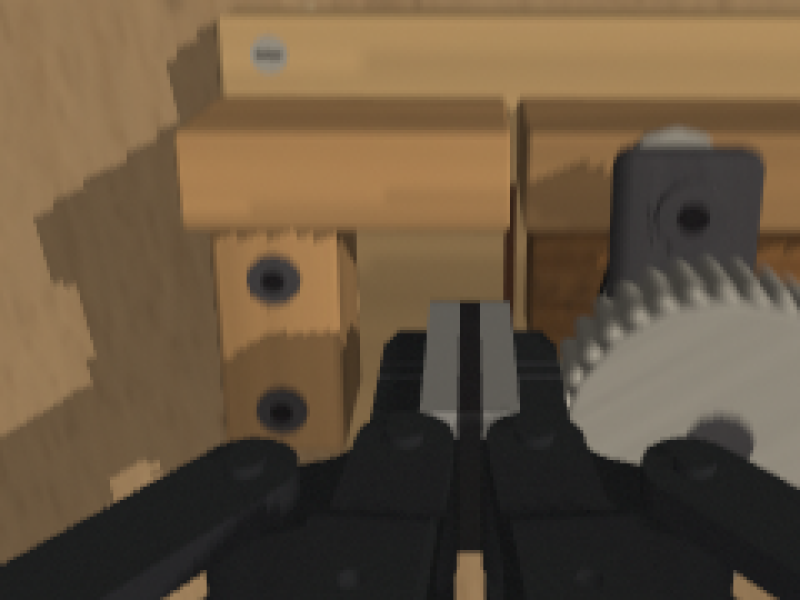

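Emit:
{"name": "move_arm", "arguments": {"series": [[[0,-5.5,0,0,0],[0,-10.5,0,0,0],[0,-16,0,0,0],[0,-21.8,1.1,0,0],[0,-27.2,3.9,0,0],[0,-31.9,7.5,0,0],[0,-35.5,12.2,0,0],[0,-38.3,17.6,0,0],[0,-39.3,23.6,0,0],[0,-39.3,29.6,0,0]]]}}

```text
time_s: 16.82
eef_pos: [0.5009, -0.011, 0.0333]
eef_rot: [-0.001, 0.998, -0.065, -0.002]
wrist_force: [-6.2, 2.6, 4.2]
opening: -0.005
grasp_force: 3.2
```

```bash
python3 st.py;python3 ang2.py .095 pics/w8c.png
```

```text
16.8167 rel [-35.9  -6.6 -33.2] F tool [-6.51 -1.74 -4.16] head -7.49
0 [140, 140, 139, 138, 137, 136, 136, 136, 137, 137, 137, 138, 137, 137, 136, 136, 136, 136, 136, 136]
60 [136, 136, 136, 136, 136, 135, 135, 135, 135, 135, 135, 135, 135, 135, 135, 135, 135, 135, 135, 135]
120 [135, 135, 135, 135, 135, 135, 135, 135, 135, 136, 135, 135, 135, 135, 135, 136, 136, 135, 134, 133]
180 [133, 134, 134, 134, 135, 135, 135, 134, 132, 133, 134, 134, 134, 135, 135, 136, 137, 137, 137, 138]
240 [138, 138, 138, 137, 138, 137, 136, 132, 126, 119, 109, 93, 73, 53, 36, 41, 79, 109, 129, 138]
300 [139, 139, 139, 139, 139, 140, 140, 140, 140, 140, 140, 140, 140, 140, 140, 140, 140, 140, 140, 140]
```

Emit:
{"name": "move_arm", "arguments": {"series": [[[0,0.5,5.4,0,0],[0,0.5,11.4,0,0],[0,0.5,18.4,0,0],[0,1.3,24.5,0,0],[0,3.6,30.2,0,0],[0,7.4,35,0,0],[0,10.3,37.7,0,0],[0,4,45,0,0],[0,-2,58,0,0],[0,-2,66,0,0]]]}}

```text
time_s: 17.7
eef_pos: [0.4908, -0.0766, 0.0335]
eef_rot: [-0.0, 0.998, -0.065, -0.001]
wrist_force: [0.8, -0.6, -0.4]
opening: -0.004
grasp_force: 0.0
```

```bash
python3 st.py;python3 ang2.py .095 pics/w9c.png; python3 -c "
from ang import *
wheel('scene',.095)"; python3 look.py w9
```

```text
17.7 rel [-37.3  59.7 -33.4] F tool [0.87 0.49 0.44] head -7.43
0 [139, 139, 139, 139, 139, 138, 139, 138, 139, 139, 139, 139, 138, 138, 138, 138, 137, 136, 135, 135]
60 [134, 135, 136, 136, 136, 136, 136, 136, 136, 135, 135, 135, 135, 136, 136, 136, 135, 135, 135, 135]
120 [135, 135, 135, 135, 135, 135, 135, 135, 135, 135, 135, 135, 135, 135, 135, 135, 136, 136, 136, 136]
180 [136, 136, 136, 136, 136, 136, 136, 136, 136, 136, 136, 135, 135, 135, 135, 135, 136, 137, 136, 136]
240 [135, 134, 135, 135, 135, 136, 137, 138, 138, 139, 139, 139, 139, 139, 138, 138, 138, 138, 138, 138]
300 [137, 135, 132, 127, 118, 104, 83, 58, 33, 34, 72, 101, 120, 134, 139, 139, 139, 139, 139, 139]
scene 0.53 size [55.967957 55.422775] centre [543.6 -28. ] line deg 135.0 coh 0.86 n 14
17.85 [ 0.49225818 -0.07664282  0.03390472] [-0.06006506 -0.1076317   0.3796923 ] 0.0010981995962702285
cam [ 0.56886253 -0.08537821  0.21587823] [-0.29494649  0.0389473  -0.95471969]
wheel_center 0.84 [193.1, 201.9, 114.9, 109.8] [[ 0.5155 -0.0434  0.0848]
 [ 0.5399 -0.0215  0.0946]
 [ 0.5613  0.003   0.0959]]
((539.206298828125, -21.584728240966797), (50.33063888549805, 53.244956970214844), 40.409576416015625)
strip 0.81 [320.0, 180.2, 166.8, 49.8] [[ 0.5107 -0.1302  0.0354]
 [ 0.5305 -0.081   0.0368]
 [ 0.5488 -0.0308  0.0383]]
((529.5469360351562, -78.49380493164062), (108.35404968261719, 33.048553466796875), 82.60952758789062)
```

View pics/w9.png

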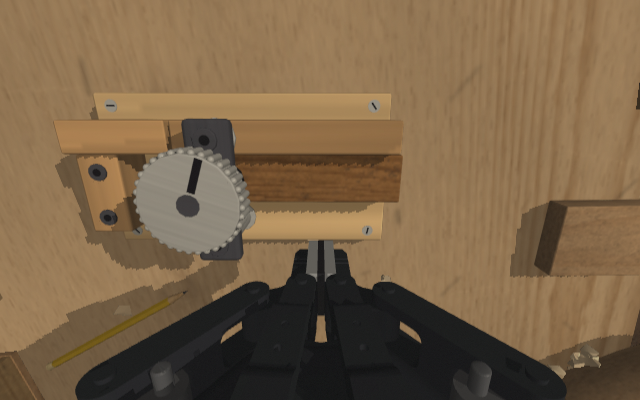

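Emit:
{"name": "move_arm", "arguments": {"series": [[[0,0,20,0,0],[0,10,45,0,0],[0,25,70,0,0],[0,37,88,0,0],[0,37,88,10,0],[0,37,88,22,0],[0,37,88,34,0],[0,37,88,44,0],[0,37,88,44,0],[0,37,88,44,0]]]}}

```text
time_s: 18.83
eef_pos: [0.5162, -0.1666, -0.0115]
eef_rot: [-0.001, 0.998, -0.065, -0.001]
wrist_force: [0.0, -0.8, -0.1]
opening: 0.001
grasp_force: 0.0
```

```bash
python3 st.py; python3 look.py w10;python3 - <<'E'
from h import *
o=ctrl.get_obs();R=rot(o["eef_rot"]);c=calibration("wrist")
p,d=camera("scene");v,u=np.nonzero(d>0);w=(unproj("scene",u,v,d[v,u])-o["eef_pos"])@R*1000
k=(abs(w[:,0])<20)&(abs(w[:,1])<18)
for a in range(20,64,4):
        s=w[k&(w[:,2]<-a+2)&(w[:,2]>-a-2)]
        if len(s):print(-a,len(s),np.percentile(s[:,:2],[2,98],0).round().tolist())
r=outline_of("strip","scene")[0];v,u=np.nonzero(r["region"]);q=(onplane("scene",u,v,.037)-o["eef_pos"])@R*1000
print(r["conf"],np.percentile(q,[2,50,98],0).round(1))
E
```

```text
18.8333 rel [ -0.5 145.7  11.4] F tool [0.1  0.77 0.07] head -7.4
18.8333 [ 0.5161932  -0.16661717 -0.01154359] [ 0.00502226 -0.77240938 -0.07547938] 0.0011586715461530007
cam [ 0.59378129 -0.17631408  0.17117077] [-0.2964295   0.0389781  -0.95425901]
wheel_center 0.6 [6.5, 337.5, 6.1, 44.0] [[ 0.5203 -0.0472  0.0825]
 [ 0.5296 -0.0442  0.0848]
 [ 0.5384 -0.0384  0.0868]]
((529.7350463867188, -46.22362518310547), (3.246513843536377, 22.567453384399414), 63.569801330566406)
strip 0.69 [145.4, 257.1, 249.1, 65.6] [[ 0.5125 -0.1355  0.0252]
 [ 0.5302 -0.0832  0.0386]
 [ 0.5489 -0.0239  0.0398]]
((530.194091796875, -73.92987823486328), (133.86068725585938, 38.30406951904297), 87.51795959472656)
-44 8 [[5.0, -3.0], [10.0, 9.0]]
-48 16 [[-4.0, -10.0], [13.0, 14.0]]
-52 12 [[-4.0, -12.0], [9.0, 14.0]]
-56 15 [[-6.0, -12.0], [11.0, 15.0]]
-60 13 [[-6.0, -13.0], [10.0, 14.0]]
0.72 [[ -17.7 -138.8  -46.8]
 [  -3.3  -72.7  -46.7]
 [  24.4  -23.3  -46.7]]
```

Emit:
{"name": "move_arm", "arguments": {"series": [[[0,0.5,0,4,0],[0,0.5,0,8,0],[0,0.5,-4,8,0],[0,0.5,-8,8,0],[0,0.5,-12,8,0],[0,0.5,-16,8,0],[0,0.5,-20,8,0],[0,0.5,-24,8,0],[0,0.5,-28,8,0],[0,0.5,-31,8,0]]]}}

```text
time_s: 19.92
eef_pos: [0.5221, -0.137, -0.0181]
eef_rot: [0.0, 0.998, -0.065, 0.0]
wrist_force: [0.6, 0.0, -0.3]
opening: 0.003
grasp_force: 0.4
```

```bash
python3 st.py
```

```text
19.9167 rel [  1.6 115.6  18.1] F tool [ 0.55 -0.09  0.3 ] head -7.44
```

Emit:
{"name": "move_arm", "arguments": {"series": [[[0,-0.5,-3,0,0],[0,-0.5,-6,0,0],[0,-0.5,-9,0,0],[0,-0.5,-12,0,0],[0,-0.5,-15,0,0],[0,-0.5,-18,0,0],[0,-0.5,-20,0,0],[0,-0.5,-22,0,0],[0,-0.5,-24,0,0],[0,-0.5,-24,0,0]]]}}

```text
time_s: 20.75
eef_pos: [0.5246, -0.1132, -0.0182]
eef_rot: [-0.0, 0.998, -0.065, 0.0]
wrist_force: [0.5, -1.1, -0.9]
opening: -0.001
grasp_force: 0.0
```

```bash
python3 st.py; python3 look.py w11
```

```text
20.75 rel [ 1.  91.6 18.2] F tool [0.63 1.07 0.9 ] head -7.45
20.75 [ 0.52461276 -0.11318729 -0.01821769] [ 0.48449503 -1.1458494  -0.89992098] -0.0006757752736218403
cam [ 0.60111306 -0.12232824  0.16361997] [-0.29557161  0.03889255 -0.95452857]
wheel_center 0.94 [67.8, 336.9, 128.3, 124.4] [[ 0.5244 -0.0455  0.0829]
 [ 0.546  -0.0301  0.0942]
 [ 0.5626 -0.0093  0.0956]]
((541.3975830078125, -34.3788948059082), (39.09583282470703, 55.5928955078125), 63.50226974487305)
strip 0.9 [160.9, 272.9, 275.9, 49.9] [[ 0.5186 -0.0966  0.0356]
 [ 0.5335 -0.0531  0.0368]
 [ 0.553   0.0355  0.0379]]
((533.8529663085938, -30.626243591308594), (139.83834838867188, 27.94537353515625), 82.61883544921875)
```

Strip is sliding; push the remaining few mm gently.

Emit:
{"name": "move_arm", "arguments": {"series": [[[0,-0.5,-1,0,0],[0,-0.5,-2,0,0],[0,-0.5,-3,0,0],[0,-0.5,-4,0,0],[0,-0.5,-4.5,0,0],[0,-0.5,-5,0,0],[0,-0.5,-5.5,0,0],[0,-0.5,-6,0,0],[0,-0.5,-6,0,0],[0,-0.5,-6,0,0]]]}}

```text
time_s: 21.73
eef_pos: [0.525, -0.1084, -0.0181]
eef_rot: [0.001, 0.998, -0.065, 0.0]
wrist_force: [-1.2, -5.6, 0.1]
opening: 0.0
grasp_force: 2.6
```

```bash
python3 st.py
```

```text
21.7333 rel [ 0.7 86.8 18.2] F tool [-0.43  5.73 -0.1 ] head -7.46
```

Emit:
{"name": "move_arm", "arguments": {"series": [[[0,0,-0.7,0,0],[0,0,-1.4,0,0],[0,0,-1.4,0,0],[0,0,-1.4,0,0],[0,0,3,0,0],[0,0,15,0,0],[0,0,32,0,0],[0,0,45,-15,0],[0,0,55,-45,0],[0,0,55,-80,0]]]}}

```text
time_s: 22.57
eef_pos: [0.5156, -0.1632, 0.0607]
eef_rot: [-0.001, 0.998, -0.066, -0.002]
wrist_force: [0.2, 0.4, 0.6]
opening: 0.002
grasp_force: 0.0
```

Emit:
{"name": "move_arm", "arguments": {"series": [[[0,0,0,-40,0],[0,0,0,-80,0],[0,0,0,-100,0],[0,-10,-30,-100,0],[0,-25,-60,-100,0],[0,-40,-90,-100,0],[0,-50,-110,-100,0],[0,-50,-110,-100,0],[0,-50,-110,-100,0],[0,-50,-110,-100,0]]]}}

```text
time_s: 23.4
eef_pos: [0.4828, -0.0471, 0.162]
eef_rot: [0.0, 0.998, -0.065, 0.0]
wrist_force: [-0.2, -0.3, -1.4]
opening: 0.001
grasp_force: 0.0
```

```bash
python3 st.py; python3 look.py w12
python3 - <<'E'
from h import *
c=calibration("wrist");th=np.radians(-7.6);X=np.array([np.cos(th),np.sin(th)]);Y=np.array([-X[1],X[0]])
j=np.array([[-20,65,26],[0,65,26],[0,-75,37]])/1000
W=np.c_[np.array([.536,-.021])+j[:,:1]*X+j[:,1:2]*Y,j[:,2]]
print(cv2.projectPoints(W,np.array(c["rvec"],float),np.array(c["tvec"],float),np.array(c["intrinsics"],float),None)[0][:,0].round())
p=cv2.imread("pics/w12.png");h=cv2.resize(p[60:290,100:420],(800,575),interpolation=3);cv2.imwrite("pics/w12c.png",h)
E
```

```text
23.4 rel [ -48.9   31.6 -162.1] F tool [-0.17  0.34  1.38] head -7.45
23.4 [ 0.48283504 -0.04711596  0.1620254 ] [-0.21640702 -0.31730919 -1.37927879] 0.001030062729436227
cam [ 0.55937203 -0.05650588  0.34391543] [-0.29489001  0.03856338 -0.95475271]
wheel_center 0.96 [284.8, 145.4, 53.9, 55.7] [[ 0.5159 -0.043   0.0912]
 [ 0.5386 -0.0211  0.0946]
 [ 0.5605  0.0012  0.096 ]]
((538.6196899414062, -20.944169998168945), (48.73899841308594, 48.81279373168945), 82.54215240478516)
strip 0.75 [296.6, 143.9, 130.1, 28.9] [[ 0.5141 -0.0929  0.0261]
 [ 0.5353 -0.0545  0.0367]
 [ 0.5569  0.0424  0.0383]]
((535.31689453125, -25.231529235839844), (139.26339721679688, 33.17510223388672), 82.52936553955078)
[[236. 159.]
 [234. 142.]
 [360. 143.]]
```

View pics/w12c.png

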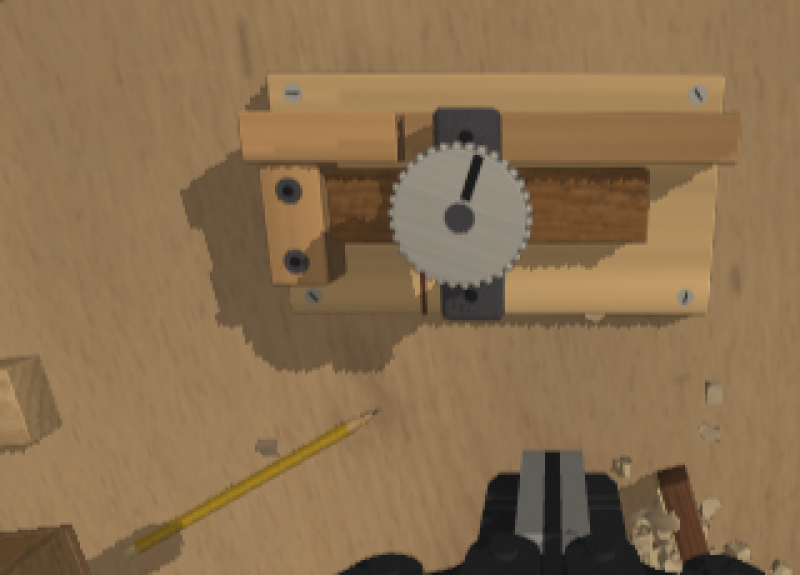

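```bash
python3 -c "
from bench import order
print(order.hand_in())"
```

```text
the job is handed in; nothing more can be done
None
```

I slackened the thumbwheel about 1.95 turns counter-clockwise (asked: two, within a quarter), then pushed the strip along the fence until it butted against the length stop; the job is handed in with the arm clear of everything, after about 23 s.

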